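# Unhook the scanned hub past its sprung keeper and seat it in the bored rest

## Robot

A 7-joint arm with a two-finger parallel gripper is mounted at the origin on the work surface. World frame = base frame: x ahead of the robot, y to its left, z up, the work surface at z = 0. Lengths are in m, angles in degrees, forces in N, time in s.
With the tool pointing down it reaches from about 0.4 to 0.85 m from the base axis. Payload 10.4 kg.
Tool frame: the origin (TCP) lies on the centre line of the jaws, within the pads' length; the fingertips stand 17 mm ahead of it and the grasp point (between the pads) lies 2 mm behind it; z points along the fingers, x is the direction in which the jaws open and shut, and the axes are right-handed (so a half turn about z gives the same grasp; the last joint's range is limited). The gripper opens to 85 mm and grips with 20 to 120 N. Pads are 22 mm wide; open, the fingers measure 114 mm over their backs; the gripper's body (76 mm by 85 mm) begins 54 mm behind the grasp point. The pads swing forward as they close: fully open they stand 13 mm farther back than shut.
Start: joints at [70.955, 19.034, -3.707, 83.658, 1.238, 77.344, -5.071], TCP at [0.191, -0.595, 0.248] pointing down, gripper open.
Joint ranges: [-148.97, 148.97], [-28.65, 121.19], [-84.17, 76.75], [9.2, 138.47], [-72.65, 252.65], [3.7, 117.97], [-149.18, 149.18]. Speed limits (degrees/s): [127.2, 127.2, 159.86, 159.86, 180, 180, 180].

## Interface

Orientations are given as a 3x3 rotation matrix whose columns are the frame's x, y, z axes.
In Python, from plant import * gives the robot as it stands. The module is installed in compiled form; this text tells all that it offers.
- The arm moves only by the tool drive_tool, never from a script. Its argument "moves" is a list that holds one entry, the list of rows, each a list of 6 numbers: the shift along the tool's x, y, z in units of 0.05 m (1.0 is 0.05 m), then the turn, a rotation vector about the tool's x, y, z in units of 0.1 rad (1.0 is 0.1 rad). In form: [[[tx, ty, tz, rx, ry, rz], ...]]. A call has 1 to 12 rows; each row shifts and turns the commanded pose from where the row before left it, along the tool's axes as they then stand; what a row does not reach is not made up. A row lasts 1/8 s, in which the tool goes at most 62.5 mm and 10.7 degrees, less where a joint would pass 70% of its speed; a pose out of reach is approached as far as the arm can. A call with a number of a shift or a turn outside -1 to 1 is refused whole. A call with a gripper value outside its range is refused whole. "claw" is the gripper's target within -1 to 1 (fully open at 1, half-way at 0, shut at -1), set as the call begins (left out, the last holds). The fingers move at their own pace and stop on an object; "newtons" is the grip in N (left out, the last holds). Time passes only in rows, so rows that do not move let the fingers close. It gives the time, the measured TCP pose, the force and the opening at its end, in the units of the state.
- observe(): the state, without advancing time (a new reading comes with each control period).
- grab_frame(name): name is "side" or "top" or "wrist"; returns a dict with "pixels" (384x512x3 uint8, red, green, blue), "mtx" (3x3 intrinsics, pixels), "rvec" (rotation vector, rad) and "tvec" (3), from world to camera coordinates, as OpenCV has them; the wrist camera has in their place "hand_eye" (4x4, takes a point from camera to tool coordinates, whose origin is the TCP and whose axes are the tool frame's). Camera axes: x right, y down, z forward; pixel columns grow to the right and rows downward; lengths in m; the calibration is good to about 2 mm. The wrist camera is an equidistant fisheye: a pixel r from the principal point sees the ray r / f radians off the axis. A picture is of the moment at which its call begins: read the wrist's pose just before it. There is no depth.
- hand_in(): hands the job in, once; it reports no verdict.
Trained networks look in a picture, given as the dict that the camera call returned (one of the last four; its "shot" number tells which), for a name from the list of things; names that differ only in an ending like _2 or _b are one class to them, and where a whole thing is asked for, a point or a joint stands for the part that bears it (a point fixed in the world has none). Each returns a list of dicts, best first, with "p" (0 to 1); they miss things now and then, are a little off and sometimes report something else, mostly with a low value. They report only what shows in the picture. A call takes as long as a camera call. They do not tell look-alikes from the thing itself.
- look_for(picture, target): "rect" ([centre column, centre row, width, height] in pixels, round what is visible of it).
- tip_of(picture, target): "pixel" ([row, column] in pixels: a listed point, or the origin of a listed thing).
The state is a dict: "t": time; "joints": joint angles; "qd": joint speeds; "joint_efforts": joint torques, N m; "position": TCP position; "eef_rot": TCP orientation; "ft_force": force on the tool from outside, world axes, zero at the start; "wrist_torque": the same for the moment, N m; "width": finger opening in m.
Only numpy, scipy, OpenCV 4.12 (cv2) and the standard library are available. Lean on these libraries where they do the work, as an engineer would, in place of code of your own. Each camera call takes 0.05 s, during which the arm holds its last target.

## Task

Take the hanging hub off the safety hook and stand it in the bored rest plate, fully home and upright, then let go. Its bail bar is trapped under the hook's nose by a sprung keeper: push the bar back against the keeper until the keeper is fully open, keep it pressed while you lift the bar out past the nose, and never force the hook or touch the stand, hook or keeper with the gripper. Set the hub down gently and leave the other things on the table where they are.

Things in the scene. Friction and masses are not known exactly. Their poses are not given: they have to be found in the camera images.
- part: The hub: turned aluminium, steel bail on top, 0.3-0.6 kg. Origin: centre of underside, z up. Spigot 36 mm dia, 16 mm long, foot chamfered 3 mm; flange 72 mm dia, z 16-26; body 60 mm dia, z 26-50, with round scan targets; two upright flat straps (16 mm in x, 6 in y), z 47-137 mm, inner faces at y = +-19 mm, outer at +-25 mm. Starts hanging upright, spigot 25 mm above the table.
- bail_bar (a point): Middle of the round bail bar (on its centre line), 10 mm diameter, along the hub's y between the straps, 113 mm above the hub's origin. The straps stand 24 mm above this point, 50 mm over both: the place to grip, from above, one finger outside each strap. At the start the hub's axes are parallel to the stand's within 2 degrees.
- stand: Fixed hanging stand. Origin on the table, below the saddle's origin. Its +x points from the hook's nose back to the post: the way to push the bar. Grey base 170 x 100 x 12 mm (x -50 to 120); dark post x 72-94 mm, to z 132 mm. It carries the saddle arm and the steel hook, 12 mm wide (20 mm over its side plates). Over 20 N between hub and nose or keeper damages the hook; no tool may touch it.
- saddle: Fixed arm of the stand, 12 mm wide and 12 mm thick, its flat top (the saddle the bar lies on) 133 mm above the table; origin on that top, axes as the stand's; 46 mm of air below it to the hub's body. The hook (front wall, nose, keeper, shank) is clamped on it up to 10 mm nearer or farther along x than nominal: not told, to be felt. It stays put in use. Nominal front wall: 27 mm in front (-x).
- nose_nominal (a point): A point of the stand: nominal rear lower edge of the hook's nose, 5 mm behind (+x) and 12 mm above the saddle's origin. The nose reaches from here 38 mm forward and is 8 mm thick. The bar can rise only when its centre is 5 mm or more behind this edge. With its underside higher than the nose (20 mm above the saddle) the bar may leave over the nose towards -x.
- keeper_nominal (a point): A point of the stand: nominal hinge of the keeper, a dark steel tongue hanging down and forward. The bar first meets it with its centre over the saddle's origin, nominally (it starts 0.5 to 22 mm in front), at 3 N. Pushed along +x it gives way, 6 to 11 N with rubbing, until a firm stop 11 mm on, 1 mm past clearing the nose: force then rises steeply. It shuts itself. Hook's top: 4 mm above this point.
- rest: Fixed square steel rest plate, 110 mm by 110 mm by 24 mm, with a round bore through its middle. Origin at the centre of its underside, on the table. A thin black disc, 170 mm diameter, lies under it.
- rest_bore (a point): Centre of the bore's mouth on the rest plate's top face, 24 mm above the table. Bore 42 mm diameter, 24 mm deep, mouth chamfered 3 mm. Seated, the hub's flange lies on the plate and the hub's origin is 16 mm below this point.
- tape_roll: Bystander: paper tape roll, 84 mm outer diameter, 24 mm high; origin at centre of underside.
- spare_hub: Bystander: small aluminium hub without bail, 56 mm diameter, 30 mm high, between stand and rest; origin at centre of underside.
- jar: Bystander: clear jar, 56 mm diameter, 75 mm high; origin at centre of underside.
- carton: Bystander: cardboard box 60 by 90 by 50 mm; origin at centre of underside.
- driver: Bystander: screwdriver with black handle lying on the table.
- spanner: Bystander: steel spanner lying on the table.
- mug: Bystander: white mug, 76 mm diameter, 85 mm high; origin at centre of underside.
Things that resemble listed ones, but are neither listed nor needed, are in the scene too. There is more than one size of the rest; the one meant has the size given above.

How it is judged (in metres and radians):
On the way:
1. the bail bar has been lifted out past the nose, at least 28 mm above where it lay on the saddle (z of bail_bar in the frame of stand above 0.166 m), for 0.1 s.
At the end, for the whole second after the job is handed in: The hub stands in the rest's bore: its axis within 5 mm of the bore's, its spigot at least 13 mm deep (16 mm is fully home), within 3.4 degrees of upright, at rest on the rest plate and released (horizontal distance between part and rest_bore below 0.005 m and z of part in the frame of rest_bore below -0.013 m and angle between part's own z axis and vertical below 0.06 rad and linear speed of part below 0.02 m/s and contact force between part and rest above 0.5 N and contact force between part and the fingers below 0.1 N); the robot touches nothing.
It fails at once if more than 20 N between the hub and the hook's nose, wall or keeper, or the stand (resting on the saddle arm does not count) (contact force between part and stand above 20 N).
It fails at once if the gripper or arm touches the stand, its arm, hook or keeper (over 2 N) (contact force between any of the arm, the fingers and stand above 2 N or contact force between any of the arm, the fingers and saddle above 2 N).
It fails at once if the hub is set down hard: more than 60 N on the rest (contact force between part and rest above 60 N).
It fails at once if a bystander is moved by more than 30 mm (distance of any of tape_roll, spare_hub, jar, carton, driver, spanner, mug from where it was at the start of the episode above 0.03 m).
It also fails if it takes over 61 s, if anything falls off the work surface, if the arm or the gripper's body presses on something with over 40 N, if the wrist force passes 120 N, or if a joint passes its speed limit or range.

## Working session

There is one attempt and no reset: what is moved stays moved. The work goes in short steps, Python scripts to look and compute and a tool call to move; the robot and the scene stay as the last step left them, time stands still between calls to the robot, and variables do not carry over. Pictures are saved under pics/ and viewed, and the job is handed in when it is done.

Besides the shell and the picture viewer there is one more tool, called as name(argument=value, ...) on one line, values as JSON. drive_tool: Moves the arm, as the interface text tells. Shifts and turns lie within -1 to 1; 1 stands for 0.05 m of shift or 0.1 rad of turn. Its arguments: {"type":"object","properties":{"moves":{"type":"array"},"claw":{"type":"number"},"newtons":{"type":"number"}},"required":["moves"]}

```bash
mkdir -p pics
cat > h.py <<'E'
from plant import *
import numpy as np, cv2
def save(n,f): cv2.imwrite(f'pics/{n}.png',cv2.cvtColor(np.ascontiguousarray(f['pixels']),cv2.COLOR_RGB2BGR))
def ray(f,uv):
    K=f['mtx'];R=cv2.Rodrigues(np.array(f['rvec'],float))[0];t=np.array(f['tvec'],float).ravel()
    d=np.linalg.inv(K)@np.array([uv[0],uv[1],1.]); return -R.T@t, R.T@d
def atz(f,uv,z):
    c,d=ray(f,uv); return c+d*(z-c[2])/d[2]
def proj(f,P):
    return cv2.projectPoints(np.array(P,float).reshape(-1,3),np.array(f['rvec'],float),np.array(f['tvec'],float),np.array(f['mtx'],float),None)[0].reshape(-1,2)
E
python3 - <<'E'
from h import *
import pickle
s=observe();print(s)
F={}
for n in ['side','top','wrist']:
    f=grab_frame(n);F[n]=f;save(n+'0',f)
    print(n,{k:np.round(v,4).tolist() for k,v in f.items() if k!='pixels'})
pickle.dump(F,open('f0.pkl','wb'))
for n in ['side','top']:
    for t in ['part','stand','rest','saddle','spare_hub']:
        print(n,t,[(np.round(d['rect']),round(d['p'],2)) for d in look_for(F[n],t)][:3])
    for t in ['part','bail_bar','saddle','nose_nominal','keeper_nominal','rest_bore','rest','stand']:
        print(n,t,[(np.round(d['pixel'],1),round(d['p'],2)) for d in tip_of(F[n],t)][:3])
print(observe()['t'])
E
```

```text
{'t': 0.0, 'joints': array([70.95300388, 19.07136718, -3.70627338, 83.7069933 ,  1.24004983,
       77.34499111, -5.07043954]), 'qd': array([-0.00992659,  0.05274428, -0.05860088, -0.06648161, -0.02082692,
        0.03529095,  0.00695994]), 'joint_efforts': array([ 2.21500754e-04, -6.25436068e+01,  4.90813027e-02, -3.91606271e+01,
        1.63638534e-02,  9.64322680e-03, -1.11696056e-05]), 'position': array([ 0.19042423, -0.59489869,  0.2475143 ]), 'eef_rot': array([[ 3.04920345e-01, -9.52377697e-01, -5.53197696e-04],
       [-9.52376751e-01, -3.04920825e-01,  1.34735022e-03],
       [-1.45186779e-03,  1.16018132e-04, -9.99998939e-01]]), 'ft_force': array([ 0.78990848, -1.03800437, -0.40723302]), 'wrist_torque': array([-0.00650132,  0.06422338, -0.02778152]), 'width': 0.08540913482767687}
side {'mtx': [[392.97, 0.0, 256.1012], [0.0, 392.97, 191.0417], [0.0, 0.0, 1.0]], 'rvec': [2.3385, -0.6786, 0.2517], 'tvec': [-0.4663, 0.3122, 0.886], 'shot': 1}
top {'mtx': [[379.8449, 0.0, 260.8691], [0.0, 379.8449, 189.318], [0.0, 0.0, 1.0]], 'rvec': [2.1607, -2.1992, 0.0783], 'tvec': [0.03, 0.54
[... 1476 characters left out ...]
,  64.,  58.]), 0.71), (array([206., 116.,  46.,  46.]), 0.62)]
top saddle [(array([257., 112.,  21.,  25.]), 0.63), (array([338., 182.,  24.,  54.]), 0.61)]
top spare_hub [(array([265., 182.,  20.,  20.]), 0.87)]
top part [(array([198.2, 323.1]), 0.88)]
top bail_bar [(array([195.5, 329.2]), 0.73)]
top saddle [(array([194. , 336.3]), 0.67)]
top nose_nominal [(array([190.3, 330.8]), 0.96)]
top keeper_nominal [(array([187.4, 336.9]), 0.92)]
top rest_bore [(array([191. , 192.3]), 0.77), (array([271.7, 166.7]), 0.57), (array([114.8, 209.8]), 0.56)]
top rest [(array([271.2, 168.3]), 0.97), (array([117.1, 207.1]), 0.89), (array([191.4, 194.1]), 0.83)]
top stand [(array([193.4, 323.3]), 0.97)]
1.45
```

Run:
```python
import cv2
for n,(x,y,w,h) in {'side':(110,110,240,190),'top':(130,80,240,220)}.items():
    i=cv2.imread(f'pics/{n}0.png'); cv2.imwrite(f'pics/{n}0c.png',cv2.resize(i[y:y+h,x:x+w],None,fx=3,fy=3,interpolation=cv2.INTER_CUBIC)[:600,:800])
```

```text
(no output)
```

View pics/side0c.png

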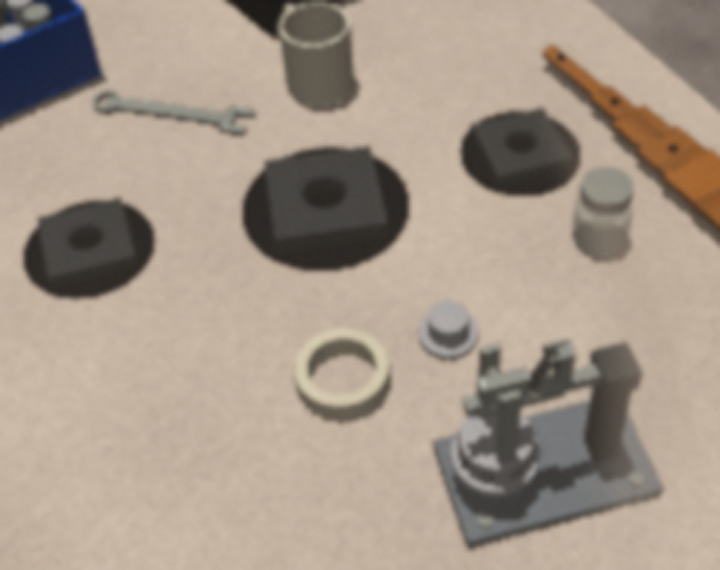

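View pics/top0c.png

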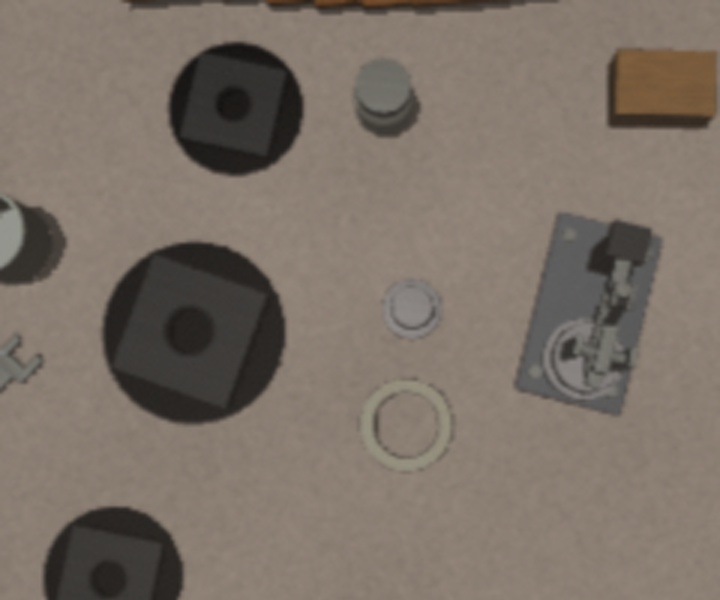

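View pics/wrist0.png

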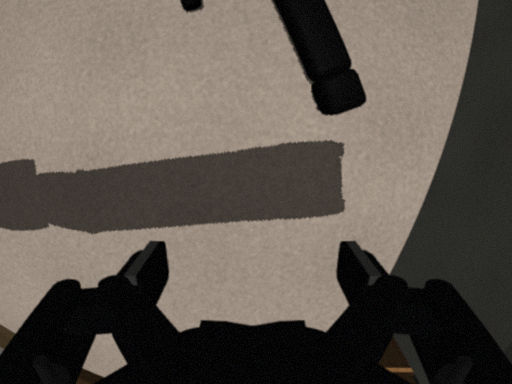

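View pics/top0.png

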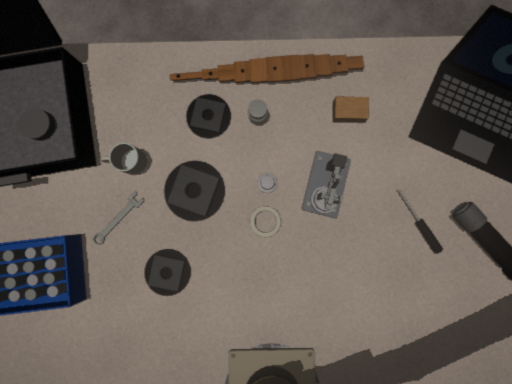

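The pictures show the stand at top px (327,182), three rest plates at (193,191), (208,116) and (167,272), and the spare hub and tape roll between stand and plates. Next I measure them.

Run:
```python
from h import *
import pickle
F=pickle.load(open('f0.pkl','rb'));T=F['top'];S=F['side']
# rest candidates: segment dark disc
g=cv2.cvtColor(T['pixels'],cv2.COLOR_RGB2GRAY)
for n,c in {'mid':(193,191),'far':(208,116),'near':(167,272)}.items():
    m=(g<60).astype(np.uint8)
    k,l,st,ce=cv2.connectedComponentsWithStats(m)
    lab=l[c[1]-18:c[1]+18,c[0]-18:c[0]+18]; 
    m2=((g<75)).astype(np.uint8); k,l,st,ce=cv2.connectedComponentsWithStats(m2); L=l[c[1],c[0]]
    cnt=max(cv2.findContours((l==L).astype(np.uint8),0,cv2.CHAIN_APPROX_NONE)[0],key=cv2.contourArea)
    P=np.array([atz(T,p,0)[:2] for p in cnt[:,0,:].astype(float)])
    (cc,ax,an)=cv2.fitEllipse(P.astype(np.float32)); print(n,cc,ax,st[L])
    print(' bore pix', atz(T,c,0.024))
tri=lambda a,b: None
def tri(uvT,uvS):
    A=[];b=[]
    M=np.zeros((3,3));v=np.zeros(3)
    rs=[ray(T,uvT),ray(S,uvS)]
    for c,d in rs:
        d=d/np.linalg.norm(d);Pm=np.eye(3)-np.outer(d,d);M+=Pm;v+=Pm@c
    X=np.linalg.solve(M,v)
    return X,[np.linalg.norm((np.eye(3)-np.outer(d/np.linalg.norm(d),d/np.linalg.norm(d)))@(X-c)) for c,d in rs]
for n,a,b in [('part',(323.1,198.2),(274.9,267)),('bar',(329.2,195.5),(276.9,241.7)),('saddle',(336.3,194),(277.6,238.3)),('nose',(330.8,190.3),(282.6,237.8)),('keeper',(336.9,187.4),(294.4,226.9)),('stand',(323.3,193.4),(277.2,269.5)),('restbore',(192.3,191),(217.2,173.3))]:
    X,e=tri(a,b);print(n,X.round(4),np.round(e,4))
# stand base corners in top at z=.012
for p in [(130+558/3,80+213/3),(130+661/3,80+240/3),(130+620/3,80+415/3),(130+515/3,80+388/3)]: print(atz(T,p,.012).round(4))
for p in [(130+157/3,80+253/3),(130+270/3,80+293/3),(130+227/3,80+408/3),(130+112/3,80+368/3)]: print('rest',atz(T,p,.024).round(4))
for n,p,z in [('spare',(265,182),.03),('tape',(265,221),.024),('jar',(258,108),.075),('carton',(351,108),.05)]: print(n,atz(T,p,z).round(4))
print('strap/post', atz(T,(130+628/3,80+240/3),.132))
```

```text
mid (0.5458080172538757, 0.20667289197444916) (0.16630050539970398, 0.16663947701454163) [ 164  161   61   60 2869]
 bore pix [0.54206541 0.20553026 0.024     ]
far (0.7571125626564026, 0.1661248505115509) (0.12369957566261292, 0.12483092397451401) [ 186   94   45   44 1545]
 bore pix [0.7495108  0.16318453 0.024     ]
near (0.3226460814476013, 0.2814984619617462) (0.12400256842374802, 0.12462498247623444) [ 145  249   46   47 1693]
 bore pix [0.32531572 0.27619736 0.024     ]
part [ 0.5148 -0.1485  0.0177] [0.0018 0.0018]
bar [ 0.5164 -0.1469  0.1249] [0.0011 0.0011]
saddle [ 0.5146 -0.1571  0.1535] [0.005 0.005]
nose [ 0.5289 -0.1498  0.134 ] [0.0006 0.0006]
keeper [ 0.5398 -0.1605  0.1778] [0.0079 0.0079]
stand [ 0.5256 -0.1506 -0.    ] [0.0056 0.0056]
restbore [0.5433 0.2071 0.0232] [0.0013 0.0013]
[ 0.6482 -0.1344  0.012 ]
[ 0.6213 -0.2287  0.012 ]
[ 0.4609 -0.1857  0.012 ]
[ 0.4872 -0.0905  0.012 ]
rest [0.6159 0.2345 0.024 ]
rest [0.5773 0.1315 0.024 ]
rest [0.4734 0.1714 0.024 ]
rest [0.5115 0.2756 0.024 ]
spare [0.5626 0.0088 0.03  ]
tape [0.4571 0.0107 0.024 ]
jar [0.7544 0.024  0.075 ]
carton [ 0.757  -0.2266  0.05  ]
strap/post [ 0.6037078  -0.17366287  0.132     ]
```

```bash
cat >> h.py <<'E'
from scipy.spatial.transform import Rotation as Ro
def plan(p,R,pt,Rt,n):
    """rows: constant world velocity + constant turn"""
    p=np.array(p,float);R=np.array(R,float);pt=np.array(pt,float)
    w=Ro.from_matrix(R.T@Rt).as_rotvec()/n; d=(pt-p)/n; rows=[]
    for i in range(n):
        rows.append(np.r_[R.T@d/.05, w/.1].round(2).tolist()); R=R@Ro.from_rotvec(w).as_matrix()
    return rows
def Rdown(a):
    a=np.radians(a); x=np.array([np.cos(a),np.sin(a),0]); z=np.array([0,0,-1.]); return np.c_[x,np.cross(z,x),z]
def wproj(f,s,P):
    H=np.array(f['hand_eye']); P=np.atleast_2d(P); t=(P-s['position'])@s['eef_rot']; c=(t-H[:3,3])@H[:3,:3]
    th=np.arctan2(np.hypot(c[:,0],c[:,1]),c[:,2]); ph=np.arctan2(c[:,1],c[:,0]); K=f['mtx']
    return np.c_[K[0,2]+K[0,0]*th*np.cos(ph),K[1,2]+K[1,1]*th*np.sin(ph)]
def wray(f,s,uv):
    K=f['mtx'];H=np.array(f['hand_eye']); a=(uv[0]-K[0,2])/K[0,0];b=(uv[1]-K[1,2])/K[1,1];th=np.hypot(a,b);k=np.sin(th)/th if th>1e-9 else 1
    d=np.array([a*k,b*k,np.cos(th)]); R=np.array(s['eef_rot']); return R@H[:3,3]+s['position'], R@H[:3,:3]@d
def watz(f,s,uv,z):
    c,d=wray(f,s,uv); return c+d*(z-c[2])/d[2]
E
python3 - <<'E'
from h import *
s=observe()
print(plan(s['position'],s['eef_rot'],[0.515,-0.148,0.30],Rdown(-105.1),12))
E
```

```text
[[-0.55, -0.74, -0.09, 0.0, -0.0, 0.48], [-0.58, -0.72, -0.09, 0.0, -0.0, 0.48], [-0.61, -0.69, -0.09, 0.0, -0.0, 0.48], [-0.65, -0.66, -0.09, 0.0, -0.0, 0.48], [-0.68, -0.63, -0.09, 0.0, -0.0, 0.48], [-0.71, -0.59, -0.09, 0.0, -0.0, 0.48], [-0.73, -0.56, -0.09, 0.0, -0.0, 0.48], [-0.76, -0.52, -0.09, 0.0, -0.0, 0.48], [-0.78, -0.49, -0.09, 0.0, -0.0, 0.48], [-0.8, -0.45, -0.09, 0.0, -0.0, 0.48], [-0.83, -0.41, -0.09, 0.0, -0.0, 0.48], [-0.84, -0.37, -0.09, 0.0, -0.0, 0.48]]
```

drive_tool(moves=[[[-0.55,-0.74,-0.09,0,0,0.48],[-0.58,-0.72,-0.09,0,0,0.48],[-0.61,-0.69,-0.09,0,0,0.48],[-0.65,-0.66,-0.09,0,0,0.48],[-0.68,-0.63,-0.09,0,0,0.48],[-0.71,-0.59,-0.09,0,0,0.48],[-0.73,-0.56,-0.09,0,0,0.48],[-0.76,-0.52,-0.09,0,0,0.48],[-0.78,-0.49,-0.09,0,0,0.48],[-0.8,-0.45,-0.09,0,0,0.48],[-0.83,-0.41,-0.09,0,0,0.48],[-0.84,-0.37,-0.09,0,0,0.48]]], claw=1, newtons=80)

```text
t: 2.95
position: [0.5172, -0.1468, 0.3027]
eef_rot: [[-0.265, -0.964, 0.001], [-0.964, 0.265, -0.0], [0.0, -0.001, -1.0]]
ft_force: [0.5, -0.9, 0.2]
width: 0.0855
```

drive_tool(moves=[[[0,0,0,0,0,0],[0,0,0,0,0,0],[0,0,0,0,0,0]]])

```text
t: 3.32
position: [0.5158, -0.1494, 0.3022]
eef_rot: [[-0.265, -0.964, -0.0], [-0.964, 0.265, -0.0], [0.001, 0.0, -1.0]]
ft_force: [0.5, -1.2, 0.2]
width: 0.0855
```

Run:
```python
from h import *
import pickle
s=observe();f=grab_frame('wrist');save('w1',f);pickle.dump((s,f),open('w1.pkl','wb'))
print(s['t'],s['position'],s['eef_rot'],s['ft_force'],s['joints'])
for t in ['bail_bar','part','nose_nominal','keeper_nominal','saddle','stand']: 
    print(t,[(np.round(d['pixel'],1),round(d['p'],2)) for d in tip_of(f,t)][:2])
```

```text
3.325 [ 0.5158325  -0.14936968  0.30220975] [[-2.64900741e-01 -9.64275635e-01 -3.12648184e-04]
 [-9.64275530e-01  2.64900868e-01 -4.81366414e-04]
 [ 5.46990680e-04  1.73964674e-04 -9.99999835e-01]] [ 0.54922301 -1.17048314  0.21572685] [ 34.97445826   8.24497597 -26.2466405   91.10235272   3.70667317
  81.52370861 -96.94583852]
bail_bar [(array([187.3, 252. ]), 0.62), (array([179.7, 250.2]), 0.39)]
part [(array([166.5, 246.9]), 0.96)]
nose_nominal [(array([170.8, 250.3]), 0.62)]
keeper_nominal [(array([157.9, 250.8]), 0.66)]
saddle [(array([178.4, 252.9]), 0.71)]
stand [(array([157.4, 252.4]), 0.7)]
```

View pics/w1.png

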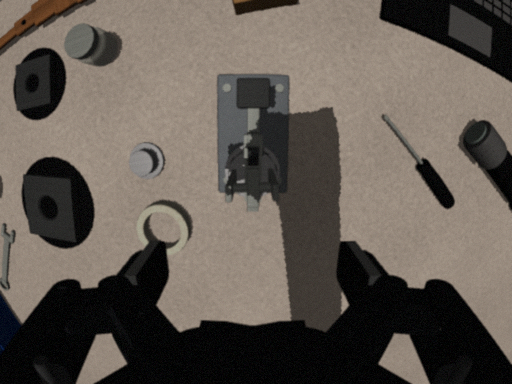

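Run:
```python
from h import *
import pickle
s,f=pickle.load(open('w1.pkl','rb'))
i=cv2.imread('pics/w1.png')[60:220,190:320]
cv2.imwrite('pics/w1c.png',cv2.resize(i,None,fx=3.7,fy=3.7,interpolation=cv2.INTER_CUBIC))
print('bar',watz(f,s,(252,187.3),.138))
print('rest bore',watz(f,s,(49,207),.024))
a=np.radians(-15.2);ex=np.array([np.cos(a),np.sin(a),0]);ey=np.array([-ex[1],ex[0],0])
for u in [(218,74),(289,75),(288,192),(219,190)]: print(watz(f,s,u,.012).round(4))
```

```text
bar [ 0.51449491 -0.14932702  0.138     ]
rest bore [0.54820722 0.19974379 0.024     ]
[ 0.6532 -0.1386  0.012 ]
[ 0.626  -0.2328  0.012 ]
[ 0.4643 -0.1898  0.012 ]
[ 0.4937 -0.0939  0.012 ]
```

View pics/w1c.png

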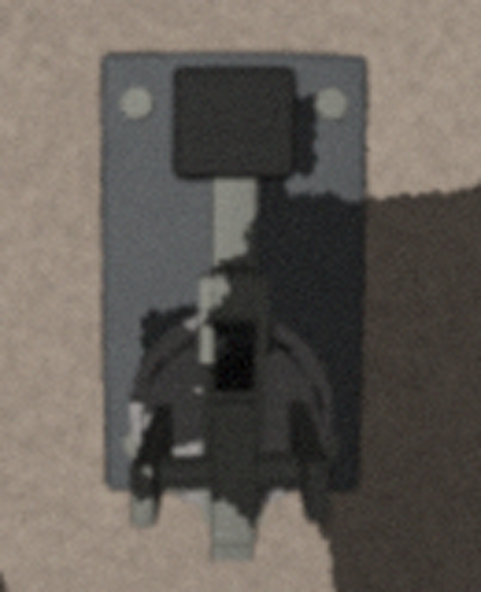

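```bash
cat >> h.py <<'E'
def hubpts(bx,by,bz,yaw):
    """strap top corners + bar ends, returns dict of polylines in world"""
    a=np.radians(yaw);ex=np.array([np.cos(a),np.sin(a),0]);ey=np.array([-ex[1],ex[0],0]);o=np.array([bx,by,bz])
    L=[]
    for sy in (1,-1):
        for z in (.024,):
            L.append([o+ex*x+ey*sy*y+np.array([0,0,z]) for x,y in [(-.008,.019),(.008,.019),(.008,.025),(-.008,.025),(-.008,.019)]])
    t=np.linspace(0,2*np.pi,40)
    for r,z in [(.030,.050-.113),(.036,.026-.113),(.036,.016-.113)]:
        L.append([o+ex*r*np.cos(q)+ey*r*np.sin(q)+np.array([0,0,z]) for q in t])
    L.append([o-ey*.019,o+ey*.019])
    return L
def overlay(img,pf,L,box,k,name,col=(0,255,0)):
    x,y,w,h=box; im=cv2.resize(cv2.cvtColor(np.ascontiguousarray(img),cv2.COLOR_RGB2BGR)[y:y+h,x:x+w],None,fx=k,fy=k,interpolation=cv2.INTER_CUBIC)
    for l in L:
        q=((pf(np.array(l))-[x,y]+.5)*k-.5)
        cv2.polylines(im,[np.round(q*16).astype(np.int32).reshape(-1,1,2)],False,col,1,cv2.LINE_AA,4)
    cv2.imwrite(f'pics/{name}.png',im)
E
python3 - <<'E'
from h import *
import pickle
s,f=pickle.load(open('w1.pkl','rb'));F=pickle.load(open('f0.pkl','rb'))
L=hubpts(.515,-.149,.138,-15.2)
overlay(f['pixels'],lambda P:wproj(f,s,P),L,(205,130,100,90),6,'ov_w')
overlay(F['top']['pixels'],lambda P:proj(F['top'],P),L,(295,145,65,80),7,'ov_t')
overlay(F['side']['pixels'],lambda P:proj(F['side'],P),L,(250,215,80,80),7,'ov_s')
E
```

```text
(no output)
```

View pics/ov_w.png

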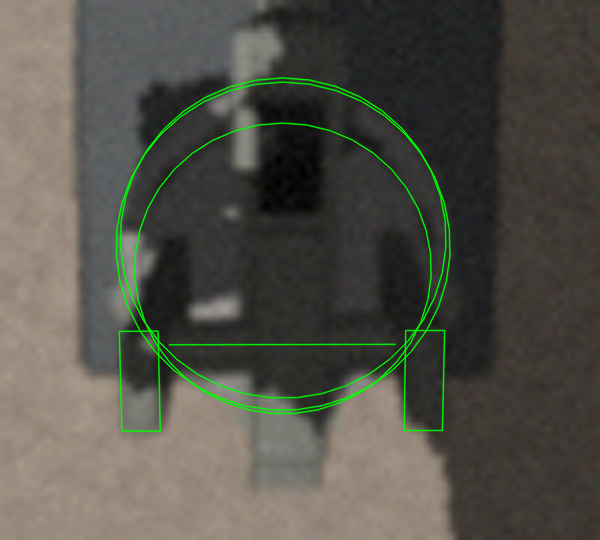

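View pics/ov_t.png

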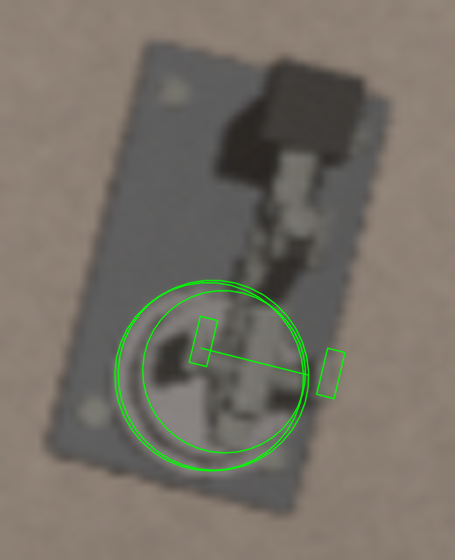

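View pics/ov_s.png

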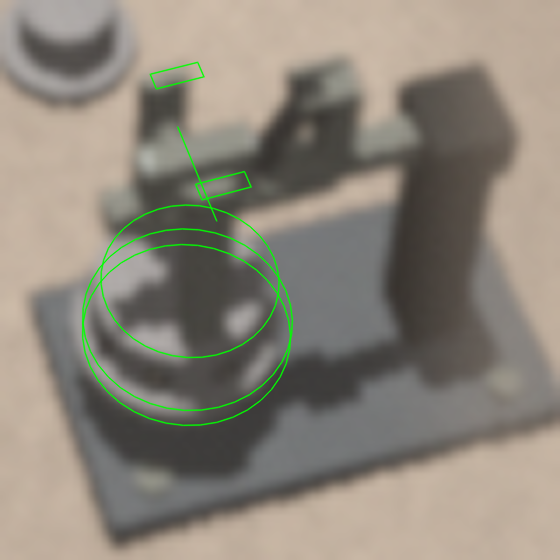

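drive_tool(moves=[[[0,0,0.65,0,0,0],[0,0,0.65,0,0,0],[0,0,0,0,0,0]]])

```text
t: 4.05
position: [0.5152, -0.1479, 0.2354]
eef_rot: [[-0.263, -0.965, -0.004], [-0.965, 0.263, 0.001], [-0.0, 0.004, -1.0]]
ft_force: [0.8, 0.5, 0.3]
width: 0.0852
```

Run:
```python
from h import *
import pickle
s=observe();f=grab_frame('wrist');save('w2',f);pickle.dump((s,f),open('w2.pkl','wb'))
print(s['t'],s['position'],s['ft_force'])
for t in ['bail_bar','part','nose_nominal','keeper_nominal','saddle']: 
    print(t,[(np.round(d['pixel'],1),round(d['p'],2)) for d in tip_of(f,t)][:2])
L=hubpts(.515,-.149,.138,-15.2)
overlay(f['pixels'],lambda P:wproj(f,s,P),L,(185,150,140,120),5,'ov_w2')
i=cv2.imread('pics/w2.png')[150:270,185:325]; cv2.imwrite('pics/w2c.png',cv2.resize(cv2.convertScaleAbs(i,alpha=1.8),None,fx=5,fy=5,interpolation=cv2.INTER_CUBIC))
```

```text
4.05 [ 0.51519499 -0.14789319  0.23540651] [0.7861618  0.46962173 0.34113581]
bail_bar [(array([208.9, 250.2]), 0.81)]
part [(array([174.5, 249.3]), 0.95)]
nose_nominal [(array([186.5, 258. ]), 0.74)]
keeper_nominal [(array([169.3, 252. ]), 0.86)]
saddle [(array([192.1, 254.1]), 0.91)]
```

View pics/ov_w2.png

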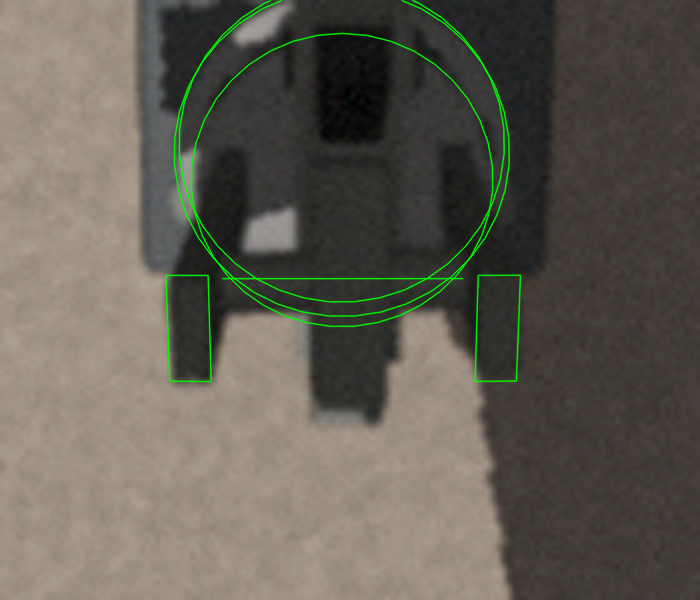

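View pics/w2c.png

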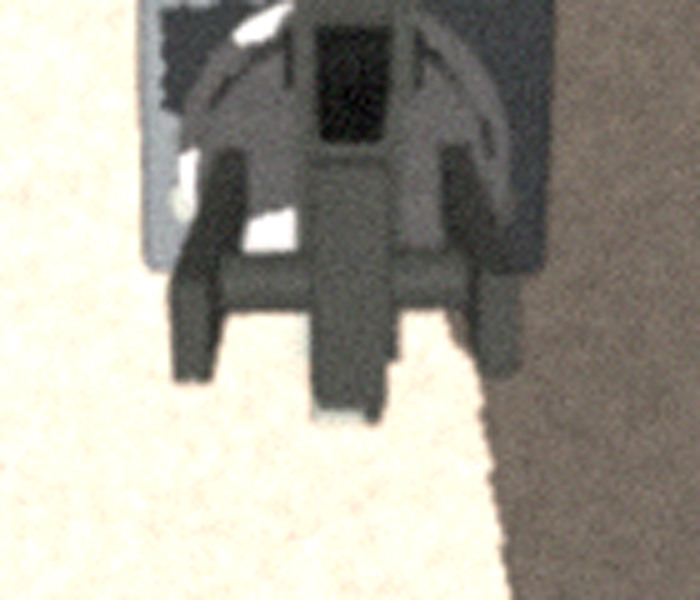

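Run:
```python
from h import *
import pickle
s,f=pickle.load(open('w2.pkl','rb'))
a=np.radians(-15.4);ex=np.array([np.cos(a),np.sin(a),0]);ey=np.array([-ex[1],ex[0],0]);b=np.array([.515,-.149,.138])
for n,u,z in [('nose rear top',(347,158),.153),('nose front top',(345,408),.153),('nose front bot',(340,420),.145),('hole rear',(350,28),.16),('hook top rear',(350,0),.17)]:
    P=watz(f,s,(185+u[0]/5,150+u[1]/5),z)-b; print(n,round(P@ex*1e3,1),round(P@ey*1e3,1))
print('strap mid', [ (np.dot(watz(f,s,(185+u/5,150+v/5),.162)-b,ex)*1e3,np.dot(watz(f,s,(185+u/5,150+v/5),.162)-b,ey)*1e3) for u,v in [(172,381),(212,381),(480,376),(520,376)]])
d=np.array([.515,-.149])-s['position'][:2]; print('tcp->bar in tool xy mm',s['eef_rot'].T@np.r_[d,0]*1e3)
```

```text
nose rear top 22.5 -0.8
nose front top -16.2 -0.7
nose front bot -21.6 -0.0
hole rear 42.3 -1.1
hook top rear 47.3 -1.0
strap mid [(np.float64(-8.434924564985163), np.float64(24.30569379351595)), (np.float64(-8.375626856411815), np.float64(18.501112690811507)), (np.float64(-7.493762164815733), np.float64(-20.090441483500687)), (np.float64(-7.519229570554723), np.float64(-25.903782528203447))]
tcp->bar in tool xy mm [ 1.11911730e+00 -1.03085174e-01 -5.36475495e-04]
```

Run:
```python
from h import *
import pickle
F=pickle.load(open('f0.pkl','rb'))
a=np.radians(-15.4);ex=np.array([np.cos(a),np.sin(a),0]);ey=np.array([-ex[1],ex[0],0]);b=np.array([.513,-.149,0])
for n in ['side','top']:
  print(n,'post top',proj(F[n],[b+ex*(.020+.083)+[0,0,.132]]))
  for x in (.025,.035,.045,.055):
    print(x,[proj(F[n],[b+ex*x+[0,0,z]]).round(1).tolist() for z in (.15,.16,.17,.18,.19)])
```

```text
side post top [[319.24328888 230.2247404 ]]
0.025 [[[287.7, 233.9]], [[288.0, 231.2]], [[288.2, 228.6]], [[288.5, 225.8]], [[288.8, 223.1]]]
0.035 [[[291.9, 232.8]], [[292.2, 230.2]], [[292.5, 227.5]], [[292.8, 224.8]], [[293.2, 222.0]]]
0.045 [[[296.2, 231.7]], [[296.5, 229.1]], [[296.8, 226.4]], [[297.2, 223.7]], [[297.5, 220.9]]]
0.055 [[[300.3, 230.6]], [[300.7, 228.0]], [[301.1, 225.3]], [[301.4, 222.6]], [[301.8, 219.8]]]
top post top [[340.31368699 156.50894007]]
0.025 [[[334.2, 186.6]], [[335.0, 186.2]], [[335.8, 185.9]], [[336.7, 185.5]], [[337.5, 185.1]]]
0.035 [[[335.2, 182.6]], [[336.0, 182.2]], [[336.8, 181.7]], [[337.7, 181.3]], [[338.5, 180.9]]]
0.045 [[[336.2, 178.5]], [[337.0, 178.1]], [[337.8, 177.6]], [[338.7, 177.2]], [[339.5, 176.7]]]
0.055 [[[337.2, 174.5]], [[338.0, 174.0]], [[338.8, 173.5]], [[339.7, 173.0]], [[340.6, 172.5]]]
```

drive_tool(moves=[[[0.04,0,0.44,0,0,-0.1],[0,0,0.44,0,0,0],[0,0,0.44,0,0,0],[0,0,0.43,0,0,0],[0,0,0,0,0,0],[0,0,0,0,0,0]]])

```text
t: 5.1
position: [0.5166, -0.1501, 0.1511]
eef_rot: [[-0.253, -0.967, 0.002], [-0.967, 0.253, -0.0], [0.0, -0.002, -1.0]]
ft_force: [-0.4, 0.7, 0.4]
width: 0.0854
```

Run:
```python
from h import *
s=observe();f=grab_frame('wrist');save('w3',f)
print(s['t'],s['position'],s['ft_force'],s['wrist_torque'])
i=cv2.imread('pics/w3.png')[150:384,130:380]; cv2.imwrite('pics/w3c.png',cv2.resize(cv2.convertScaleAbs(i,alpha=1.8),None,fx=2.5,fy=2.5,interpolation=cv2.INTER_CUBIC))
f=grab_frame('side');save('s3',f)
i=cv2.imread('pics/s3.png')[150:310,190:360]; cv2.imwrite('pics/s3c.png',cv2.resize(i,None,fx=3.5,fy=3.5,interpolation=cv2.INTER_CUBIC))
```

```text
5.1 [ 0.51659016 -0.15008008  0.15108209] [-0.40047739  0.73070374  0.35923714] [0.0662586  0.00295011 0.01163299]
```

View pics/w3c.png

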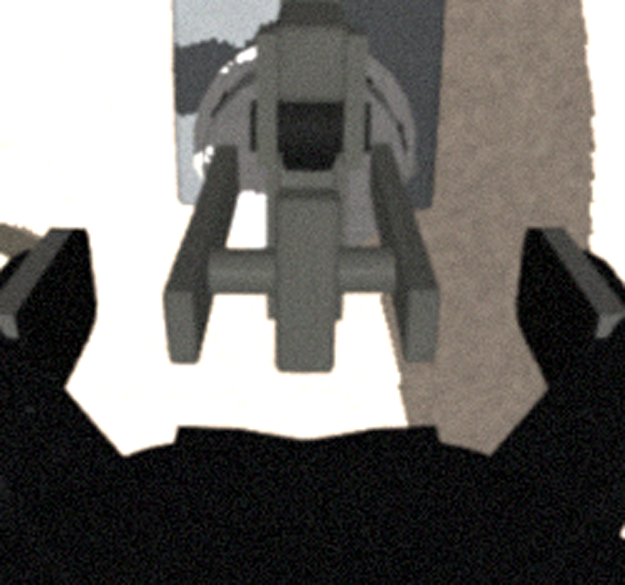

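View pics/s3c.png

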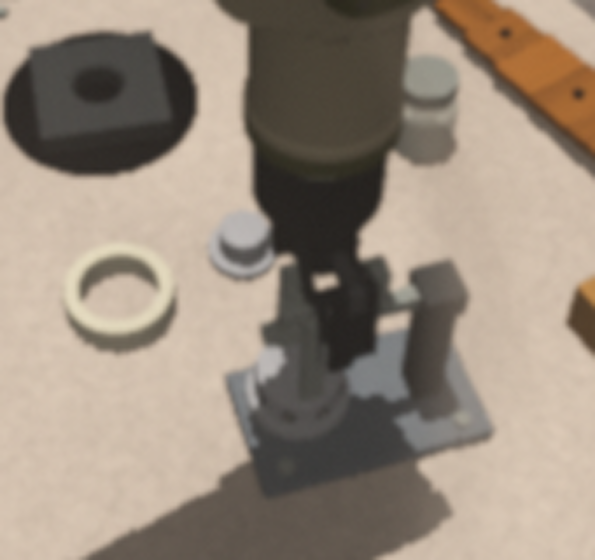

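drive_tool(moves=[[[0,0.03,0,0,0,0],[0,0,0,0,0,0],[0,0,0,0,0,0],[0,0,0,0,0,0],[0,0,0,0,0,0],[0,0,0,0,0,0]]], claw=-1, newtons=60)

```text
t: 5.95
position: [0.5149, -0.1497, 0.1504]
eef_rot: [[-0.253, -0.967, 0.001], [-0.967, 0.253, -0.0], [0.0, -0.001, -1.0]]
ft_force: [-0.8, -0.2, 4.8]
width: 0.0492
```

Run:
```python
from h import *
s=observe();f=grab_frame('wrist');save('w4',f)
print(s['t'],s['position'],s['ft_force'],s['wrist_torque'],s['width'])
i=cv2.imread('pics/w4.png')[150:384,130:380]; cv2.imwrite('pics/w4c.png',cv2.resize(cv2.convertScaleAbs(i,alpha=1.8),None,fx=2.5,fy=2.5,interpolation=cv2.INTER_CUBIC))
```

```text
5.95 [ 0.51490158 -0.14968558  0.15043113] [-0.82484569 -0.21142388  4.84303403] [-0.00390294  0.0869532  -0.01852498] 0.04917356853947093
```

View pics/w4c.png

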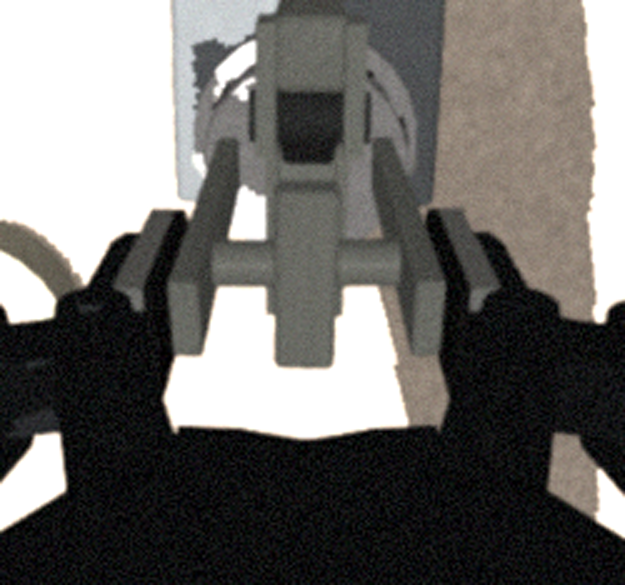

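drive_tool(moves=[[[0,0,-0.02,0,0,0],[0,0,0,0,0,0],[0,0,0,0,0,0]]], newtons=90)

```text
t: 6.38
position: [0.5144, -0.1496, 0.1507]
eef_rot: [[-0.253, -0.967, -0.0], [-0.967, 0.253, -0.0], [0.0, 0.0, -1.0]]
ft_force: [0.9, 0.1, 0.9]
width: 0.0485
```

drive_tool(moves=[[[0,0,-0.02,0,0,0],[0,0,0,0,0,0],[0,0,0,0,0,0]]])

```text
t: 6.75
position: [0.5142, -0.1495, 0.1515]
eef_rot: [[-0.253, -0.967, -0.001], [-0.967, 0.253, 0.0], [-0.0, 0.001, -1.0]]
ft_force: [-0.5, -0.4, -2.5]
width: 0.0483
```

drive_tool(moves=[[[0,-0.05,-0.01,0,0,0],[0,-0.06,0,0,0,0],[0,-0.06,0,0,0,0],[0,-0.05,0,0,0,0],[0,0,0,0,0,0],[0,0,0,0,0,0]]])

```text
t: 7.5
position: [0.5251, -0.1524, 0.1523]
eef_rot: [[-0.253, -0.967, -0.0], [-0.967, 0.253, -0.0], [0.0, 0.0, -1.0]]
ft_force: [-0.9, 0.0, -3.8]
width: 0.0484
```

drive_tool(moves=[[[0,-0.04,0,0,0,0],[0,-0.04,0,0,0,0],[0,0,0,0,0,0],[0,0,0,0,0,0]]])

```text
t: 8.0
position: [0.529, -0.1534, 0.1523]
eef_rot: [[-0.253, -0.967, -0.0], [-0.967, 0.253, -0.0], [0.0, 0.0, -1.0]]
ft_force: [-0.3, -0.1, -3.1]
width: 0.0487
```

drive_tool(moves=[[[0,-0.04,0,0,0,0],[0,0,0,0,0,0],[0,0,0,0,0,0]]])

```text
t: 8.38
position: [0.5309, -0.1539, 0.1523]
eef_rot: [[-0.253, -0.967, -0.0], [-0.967, 0.253, -0.0], [0.0, 0.0, -1.0]]
ft_force: [1.2, -0.1, -3.7]
width: 0.0484
```

drive_tool(moves=[[[0,-0.04,0,0,0,0],[0,0,0,0,0,0],[0,0,0,0,0,0]]])

```text
t: 8.75
position: [0.5324, -0.1543, 0.1521]
eef_rot: [[-0.253, -0.967, -0.001], [-0.967, 0.253, 0.0], [0.0, 0.001, -1.0]]
ft_force: [-4.4, 0.9, -3.2]
width: 0.049
```

drive_tool(moves=[[[0,-0.04,0,0,0,0],[0,-0.04,0,0,0,0],[0,0,0,0,0,0],[0,0,0,0,0,0]]])

```text
t: 9.25
position: [0.5364, -0.1554, 0.1521]
eef_rot: [[-0.253, -0.967, -0.001], [-0.967, 0.253, 0.0], [0.0, 0.001, -1.0]]
ft_force: [-5.0, 1.1, -3.4]
width: 0.0481
```

drive_tool(moves=[[[0,-0.04,0,0,0,0],[0,-0.02,0,0,0,0],[0,0,0,0,0,0],[0,0,0,0,0,0]]])

```text
t: 9.75
position: [0.5391, -0.1561, 0.1519]
eef_rot: [[-0.253, -0.967, -0.001], [-0.967, 0.253, 0.0], [0.0, 0.001, -1.0]]
ft_force: [-6.1, 1.1, -4.9]
width: 0.0483
```

drive_tool(moves=[[[0,-0.02,0,0,0,0],[0,-0.02,0,0,0,0],[0,0,0,0,0,0],[0,0,0,0,0,0]]])

```text
t: 10.25
position: [0.5408, -0.1565, 0.1517]
eef_rot: [[-0.253, -0.967, -0.002], [-0.967, 0.253, 0.0], [0.0, 0.002, -1.0]]
ft_force: [-5.5, 1.9, -5.0]
width: 0.0487
```

drive_tool(moves=[[[0,-0.02,0,0,0,0],[0,0,0,0,0,0],[0,0,0,0,0,0]]])

```text
t: 10.62
position: [0.5417, -0.1567, 0.1516]
eef_rot: [[-0.253, -0.967, -0.002], [-0.967, 0.253, 0.0], [0.0, 0.002, -1.0]]
ft_force: [-6.0, 1.7, -5.3]
width: 0.0483
```

drive_tool(moves=[[[0,-0.02,0,0,0,0],[0,0,0,0,0,0],[0,0,0,0,0,0]]])

```text
t: 11.0
position: [0.5421, -0.1569, 0.1515]
eef_rot: [[-0.253, -0.967, -0.003], [-0.967, 0.253, 0.001], [0.0, 0.003, -1.0]]
ft_force: [-9.4, 3.2, -3.7]
width: 0.0484
```

Run:
```python
from h import *
s=observe();f=grab_frame('wrist');save('w5',f)
print(s['t'],s['position'],s['ft_force'],s['wrist_torque'],s['width'])
i=cv2.imread('pics/w5.png')[150:384,130:380]; cv2.imwrite('pics/w5c.png',cv2.resize(cv2.convertScaleAbs(i,alpha=1.8),None,fx=2.5,fy=2.5,interpolation=cv2.INTER_CUBIC))
```

```text
11.0 [ 0.54214206 -0.15686196  0.15152685] [-9.36006119  3.23116004 -3.70040675] [0.4846854  1.9857312  0.01416726] 0.04843870089575378
```

View pics/w5c.png

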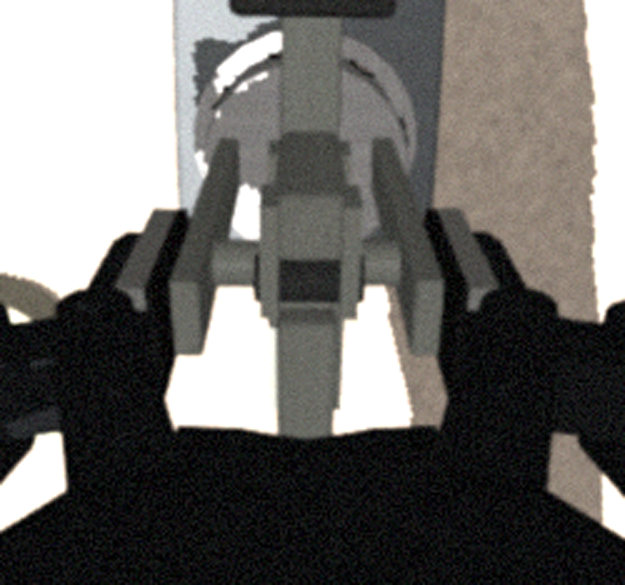

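drive_tool(moves=[[[0,-0.005,-0.03,0,0,0],[0,0,0,0,0,0],[0,0,0,0,0,0]]])

```text
t: 11.42
position: [0.5423, -0.157, 0.153]
eef_rot: [[-0.253, -0.967, -0.003], [-0.967, 0.253, 0.001], [0.0, 0.003, -1.0]]
ft_force: [-8.1, 2.3, -4.6]
width: 0.0483
```

drive_tool(moves=[[[0,0,-0.03,0,0,0],[0,0,0,0,0,0],[0,0,0,0,0,0]]])

```text
t: 11.8
position: [0.5426, -0.157, 0.1546]
eef_rot: [[-0.253, -0.967, -0.003], [-0.967, 0.253, 0.001], [0.0, 0.003, -1.0]]
ft_force: [-8.1, 1.8, -4.5]
width: 0.0483
```

drive_tool(moves=[[[0,0,-0.05,0,0,0],[0,0,0,0,0,0],[0,0,0,0,0,0]]])

```text
t: 12.18
position: [0.5427, -0.157, 0.1572]
eef_rot: [[-0.253, -0.967, -0.003], [-0.967, 0.253, 0.0], [0.0, 0.003, -1.0]]
ft_force: [-8.4, 2.1, -3.8]
width: 0.0483
```

drive_tool(moves=[[[0,0,-0.05,0,0,0],[0,0,0,0,0,0],[0,0,0,0,0,0]]])

```text
t: 12.55
position: [0.5426, -0.157, 0.1596]
eef_rot: [[-0.253, -0.967, -0.003], [-0.967, 0.253, 0.001], [0.0, 0.003, -1.0]]
ft_force: [-8.4, 1.8, -3.6]
width: 0.0482
```

drive_tool(moves=[[[0,0,-0.04,0,0,0],[0,0,-0.04,0,0,0],[0,0,0,0,0,0],[0,0,0,0,0,0]]])

```text
t: 13.05
position: [0.5423, -0.1569, 0.1635]
eef_rot: [[-0.253, -0.967, -0.004], [-0.967, 0.253, 0.001], [0.0, 0.004, -1.0]]
ft_force: [-9.6, 2.8, -4.4]
width: 0.0483
```

drive_tool(moves=[[[0,0,-0.04,0,0,0],[0,0,-0.04,0,0,0],[0,0,0,0,0,0],[0,0,0,0,0,0]]])

```text
t: 13.55
position: [0.5421, -0.1569, 0.1675]
eef_rot: [[-0.253, -0.967, -0.004], [-0.967, 0.253, 0.001], [0.0, 0.004, -1.0]]
ft_force: [-10.0, 3.5, -3.4]
width: 0.0486
```

Run:
```python
from h import *
s=observe();f=grab_frame('wrist');save('w6',f)
print(s['t'],s['position'],s['ft_force'],s['wrist_torque'],s['width'])
i=cv2.imread('pics/w6.png')[150:384,130:380]; cv2.imwrite('pics/w6c.png',cv2.resize(cv2.convertScaleAbs(i,alpha=1.8),None,fx=2.5,fy=2.5,interpolation=cv2.INTER_CUBIC))
f=grab_frame('side');save('s6',f)
i=cv2.imread('pics/s6.png')[200:290,240:350]; cv2.imwrite('pics/s6c.png',cv2.resize(i,None,fx=6,fy=6,interpolation=cv2.INTER_CUBIC))
```

```text
13.55 [ 0.54214684 -0.15685248  0.16747772] [-9.99306935  3.51666281 -3.38277678] [ 0.62027278  2.28786658 -0.01496518] 0.048644824842602616
```

View pics/w6c.png

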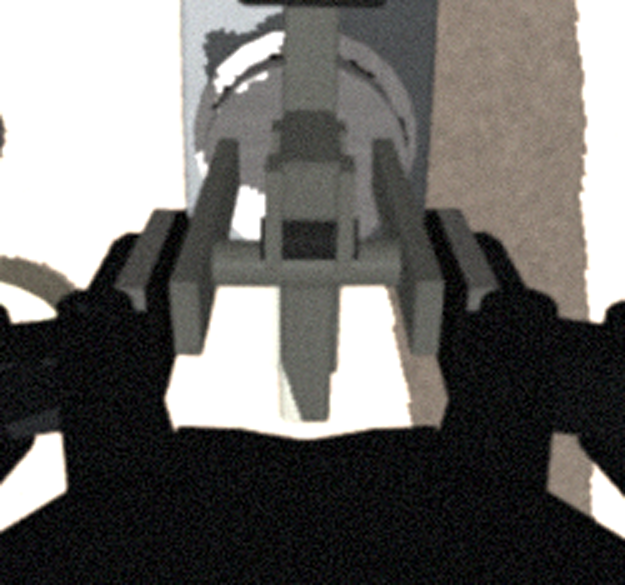

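View pics/s6c.png

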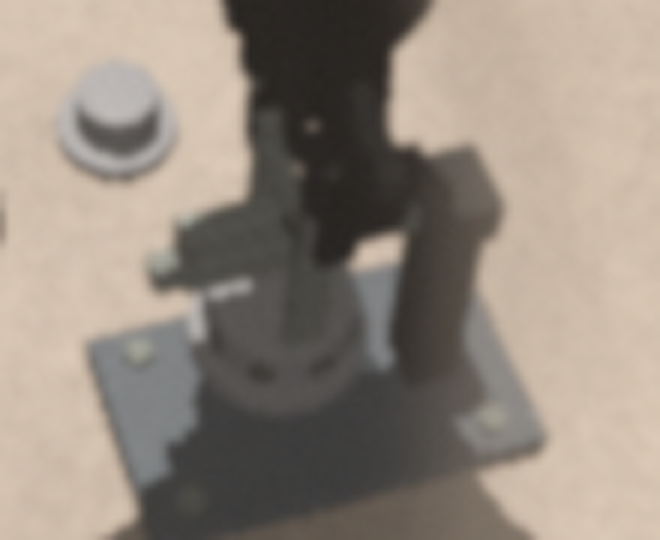

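drive_tool(moves=[[[0,0,-0.04,0,0,0],[0,0,-0.04,0,0,0],[0,0,0,0,0,0],[0,0,0,0,0,0]]])

```text
t: 14.15
position: [0.5421, -0.1568, 0.1716]
eef_rot: [[-0.253, -0.967, -0.004], [-0.967, 0.253, 0.001], [0.0, 0.004, -1.0]]
ft_force: [-11.2, 2.6, -3.2]
width: 0.0484
```

drive_tool(moves=[[[0,0,-0.04,0,0,0],[0,0,0,0,0,0],[0,0,0,0,0,0]]])

```text
t: 14.52
position: [0.5426, -0.157, 0.1739]
eef_rot: [[-0.253, -0.967, -0.003], [-0.967, 0.253, 0.0], [0.0, 0.003, -1.0]]
ft_force: [-9.4, 2.7, -2.7]
width: 0.0484
```

drive_tool(moves=[[[0,0.02,-0.04,0,0,0],[0,0.02,-0.04,0,0,0],[0,0,0,0,0,0],[0,0,0,0,0,0]]])

```text
t: 15.02
position: [0.5421, -0.1568, 0.1785]
eef_rot: [[-0.253, -0.967, 0.001], [-0.967, 0.253, -0.0], [0.0, -0.001, -1.0]]
ft_force: [0.7, -1.3, -2.9]
width: 0.0484
```

drive_tool(moves=[[[0,0.01,-0.05,0,0,0],[0,0.01,-0.05,0,0,0],[0,0,0,0,0,0],[0,0,0,0,0,0]]])

```text
t: 15.52
position: [0.5409, -0.1565, 0.1833]
eef_rot: [[-0.253, -0.967, 0.0], [-0.967, 0.253, -0.0], [0.0, -0.0, -1.0]]
ft_force: [0.6, 0.7, -3.4]
width: 0.0482
```

drive_tool(moves=[[[0,0.1,0,0,0,0],[0,0.15,0,0,0,0],[0,0.15,0,0,0,0],[0,0,0,0,0,0]]])

```text
t: 16.02
position: [0.5209, -0.1514, 0.1835]
eef_rot: [[-0.253, -0.967, 0.0], [-0.967, 0.253, -0.0], [0.0, -0.0, -1.0]]
ft_force: [0.5, -0.4, -2.2]
width: 0.0482
```

drive_tool(moves=[[[0,0.25,0,0,0,0],[0,0.3,0,0,0,0],[0,0.35,0,0,0,0],[0,0.35,0,0,0,0],[0,0.35,0,0,0,0],[0,0.3,0,0,0,0],[0,0.2,0,0,0,0],[0,0,0,0,0,0]]])

```text
t: 17.02
position: [0.4195, -0.1248, 0.1835]
eef_rot: [[-0.254, -0.967, 0.0], [-0.967, 0.254, -0.001], [0.001, -0.001, -1.0]]
ft_force: [-0.5, -0.7, -3.7]
width: 0.0484
```

Run:
```python
from h import *
import pickle
s=observe();f=grab_frame('wrist');save('w7',f)
print(s['t'],s['position'],s['ft_force'],s['wrist_torque'],s['width'],s['joints'])
t=grab_frame('top');save('t7',t);S=grab_frame('side');save('s7',S)
pickle.dump((s,f,t,S),open('p7.pkl','wb'))
for T in ('rest','rest_bore'): print([(np.round(d['pixel'],1),round(d['p'],2)) for d in tip_of(f,T)][:3])
i=cv2.imread('pics/s7.png')[110:310,150:370]; cv2.imwrite('pics/s7c.png',cv2.resize(i,None,fx=3,fy=3,interpolation=cv2.INTER_CUBIC))
```

```text
17.025 [ 0.41951336 -0.12484471  0.18348935] [-0.50592489 -0.7118969  -3.69325521] [ 0.00353389 -0.01698359 -0.01553562] 0.04836117142922172 [ 37.7289578   -0.47168109 -26.74240894 114.15996405  -0.19103194
  66.23199555 -93.6225583 ]
[(array([302.8,  30.2]), 0.9)]
[(array([306. ,  25.1]), 0.77), (array([195.3, 246.2]), 0.69)]
```

View pics/s7c.png

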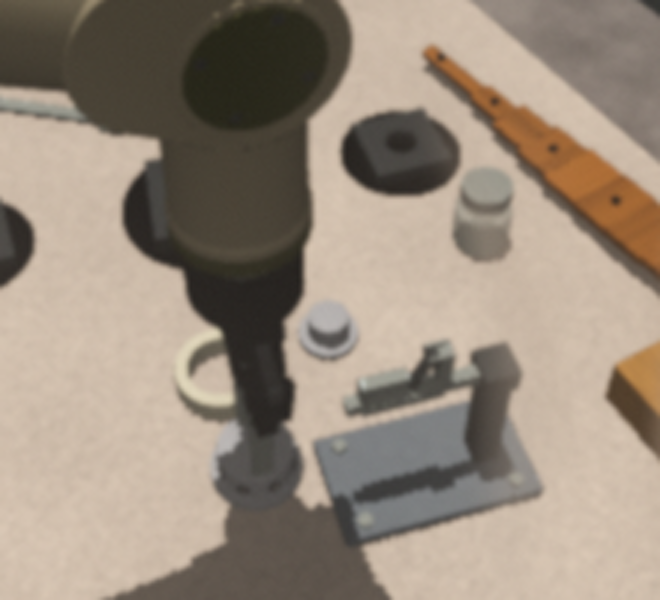

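View pics/w7.png

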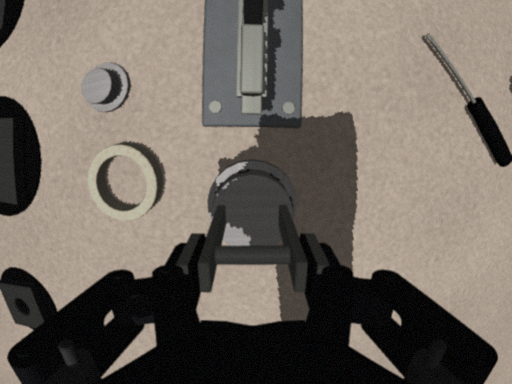

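Run:
```python
from h import *
import pickle
s,f,t,S=pickle.load(open('p7.pkl','rb'))
p=s['position']; print(plan(p+[0,0,.045],s['eef_rot'],[0.545,0.205,0.228],Rdown(-68),12))
c=p; yaw=np.degrees(np.arctan2(s['eef_rot'][0,0],-s['eef_rot'][1,0])) ; print(yaw)
L=hubpts(p[0],p[1],p[2]-.0127,-14.7)
overlay(f['pixels'],lambda P:wproj(f,s,P),L,(180,140,150,150),5,'ov_w7')
# rest estimate from initial side/top disc ellipses incl. plate top corners
F=pickle.load(open('f0.pkl','rb'))
g=cv2.cvtColor(F['side']['pixels'],cv2.COLOR_RGB2GRAY)
k,l,st,ce=cv2.connectedComponentsWithStats((g<85).astype(np.uint8)); 
L=np.bincount(l[165:195,200:235].ravel())[1:].argmax()+1; print(st[L])
cnt=max(cv2.findContours((l==L).astype(np.uint8),0,cv2.CHAIN_APPROX_NONE)[0],key=cv2.contourArea)
P=np.array([atz(F['side'],q,0)[:2] for q in cnt[:,0,:].astype(float)]); print('side disc',cv2.fitEllipse(cv2.convexHull(P.astype(np.float32))))
```

```text
[[-0.58, -0.06, 0.0, -0.0, -0.0, -0.53], [-0.58, -0.09, 0.0, -0.0, -0.0, -0.53], [-0.57, -0.12, 0.0, -0.0, -0.0, -0.53], [-0.57, -0.16, 0.0, -0.0, -0.0, -0.53], [-0.56, -0.19, 0.0, -0.0, -0.0, -0.53], [-0.55, -0.21, 0.0, -0.0, -0.0, -0.53], [-0.54, -0.24, 0.0, -0.0, -0.0, -0.53], [-0.52, -0.27, 0.0, -0.0, -0.0, -0.53], [-0.51, -0.3, 0.0, -0.0, -0.0, -0.53], [-0.49, -0.33, 0.0, -0.0, -0.0, -0.53], [-0.47, -0.35, 0.0, -0.0, -0.0, -0.53], [-0.45, -0.38, 0.0, -0.0, -0.0, -0.53]]
-14.686790568600289
[ 191  160   55   40 1743]
side disc ((0.5463154315948486, 0.2074560672044754), (0.16535684466362, 0.1683729588985443), 139.18267822265625)
```

View pics/ov_w7.png

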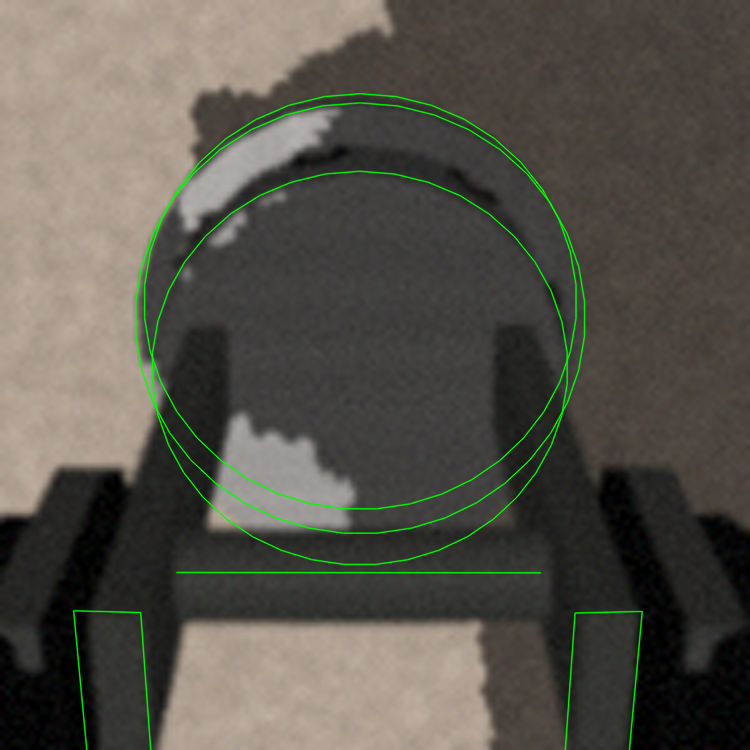

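drive_tool(moves=[[[0,0,-0.3,0,0,0],[0,0,-0.35,0,0,0],[0,0,-0.25,0,0,0]]])

```text
t: 17.65
position: [0.4204, -0.1249, 0.2299]
eef_rot: [[-0.253, -0.967, 0.001], [-0.967, 0.253, -0.0], [0.0, -0.001, -1.0]]
ft_force: [1.0, -0.3, -3.4]
width: 0.0484
```

drive_tool(moves=[[[-0.58,-0.06,0,0,0,-0.53],[-0.58,-0.09,0,0,0,-0.53],[-0.57,-0.12,0,0,0,-0.53],[-0.57,-0.16,0,0,0,-0.53],[-0.56,-0.19,0,0,0,-0.53],[-0.55,-0.21,0,0,0,-0.53],[-0.54,-0.24,0,0,0,-0.53],[-0.52,-0.27,0,0,0,-0.53],[-0.51,-0.3,0,0,0,-0.53],[-0.49,-0.33,0,0,0,-0.53],[-0.47,-0.35,0,0,0,-0.53],[-0.45,-0.38,0,0,0,-0.53]]])

```text
t: 19.15
position: [0.5461, 0.2069, 0.228]
eef_rot: [[0.373, -0.928, -0.0], [-0.928, -0.373, 0.0], [-0.0, 0.0, -1.0]]
ft_force: [0.5, -0.3, -3.9]
width: 0.0486
```

drive_tool(moves=[[[0,0,0,0,0,0],[0,0,0,0,0,0],[0,0,0,0,0,0]]])

```text
t: 19.52
position: [0.5457, 0.2042, 0.2282]
eef_rot: [[0.37, -0.929, 0.0], [-0.929, -0.37, -0.001], [0.001, 0.0, -1.0]]
ft_force: [0.6, 0.1, -3.0]
width: 0.0485
```

Run:
```python
from h import *
import pickle
s=observe();f=grab_frame('wrist');save('w8',f)
print(s['t'],s['position'],s['eef_rot'].round(4).tolist(),s['ft_force'],s['joints'])
pickle.dump((s,f),open('w8.pkl','wb'))
p=s['position'];yaw=np.degrees(np.arctan2(s['eef_rot'][0,0],-s['eef_rot'][1,0]));print(yaw)
L=hubpts(p[0],p[1],p[2]-.0127,yaw)
q=np.linspace(0,2*np.pi,60)
L.append([[.546+.085*np.cos(a),.207+.085*np.sin(a),0] for a in q])
overlay(f['pixels'],lambda P:wproj(f,s,P),L,(110,70,290,220),2.7,'ov_w8')
```

```text
19.525 [0.54572648 0.20420375 0.22821477] [[0.3696, -0.9292, 0.0], [-0.9292, -0.3696, -0.0006], [0.0006, 0.0002, -1.0]] [ 0.56270533  0.05688458 -3.0414638 ] [  10.61128971   19.78448222  -43.99467155   90.14179521   14.06920269
   75.78931775 -103.48073205]
21.688678439165837
```

View pics/ov_w8.png

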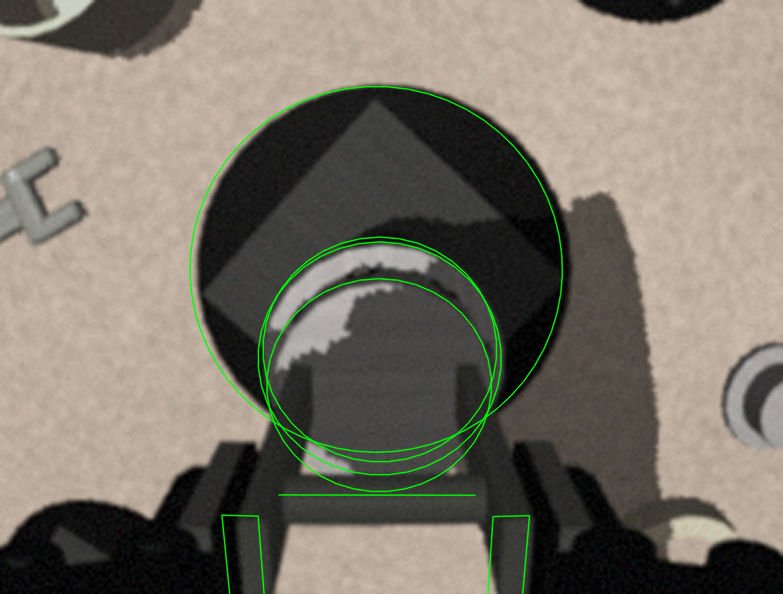

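Run:
```python
from h import *
import pickle
from scipy.optimize import least_squares
s,f=pickle.load(open('w8.pkl','rb'))
g=cv2.GaussianBlur(cv2.cvtColor(f['pixels'],cv2.COLOR_RGB2GRAY),(0,0),0.7).astype(float)
def edge(c,z,r0,r1,angs,sgn=1):
    out=[]
    for a in angs:
        r=np.linspace(r0,r1,80);P=np.c_[c[0]+r*np.cos(a),c[1]+r*np.sin(a),0*r+z];uv=wproj(f,s,P).astype(np.float32)
        v=cv2.remap(g.astype(np.float32),uv[:,0].reshape(1,-1),uv[:,1].reshape(1,-1),cv2.INTER_LINEAR)[0]
        d=np.gradient(v)*sgn;k=d.argmax()
        out.append((a,r[k],d[k],P[k,0],P[k,1]))
    return np.array(out)
T=lambda a: s['eef_rot'][:2,0]*np.cos(a)+s['eef_rot'][:2,1]*np.sin(a)
# angles in world covering image left/top/right-upper: tool -y is image up
angs=[]
for b in np.radians(list(range(-175,-60,5))+list(range(-60,-35,5))):
    d=T(b); angs.append(np.arctan2(d[1],d[0]))
E=edge((.546,.207),0,.072,.1,angs)
def fit(E,r):
    return least_squares(lambda q:np.hypot(E[:,3]-q[0],E[:,4]-q[1])-q[2],[.546,.207,r],loss='soft_l1',f_scale=.001)
q=fit(E,.085);print('disc',q.x,np.abs(q.fun).mean());print((E[:,1]*1e3).round(1),E[:,2].round(1))
# plate corners (z .024): top, left; from overlay pix
for u in [(378,98),(202,292),(560,268)]: print('corner',watz(f,s,(110+u[0]/2.7,70+u[1]/2.7),.024).round(4))
# flange in tool frame using several candidate heights
for u in [(268,345),(499,345),(380,241)]: 
    P=watz(f,s,(110+u[0]/2.7,70+u[1]/2.7),s['position'][2]-.0127-.113+.026); print('flange',(s['eef_rot'].T@(P-s['position'])*1e3).round(1))
```

```text
disc [0.54793021 0.20376753 0.08517587] 0.00023905439883345182
[81.9 81.9 80.9 81.6 81.9 82.3 82.3 83.  83.  83.3 83.7 83.3 84.1 84.4
 84.8 85.5 85.1 86.2 85.5 86.2 86.9 86.9 87.2 87.6 87.6 87.6 88.3 88.7] [15.5 14.7 14.7 15.2 15.3 15.6 16.4 15.2 16.4 15.2 15.7 15.2 17.  17.6
 16.6 16.6 15.6 15.  15.8 16.8 18.  17.3 15.9 15.8 17.2 16.6 16.4 16.6]
corner [0.6196 0.2343 0.024 ]
corner [0.517  0.2745 0.024 ]
corner [0.583  0.1368 0.024 ]
flange [-32.5  -5.3  99.7]
flange [35.5 -5.3 99.7]
flange [  0.5 -35.9  99.7]
```

Run:
```python
from h import *
import pickle
s8,f8=pickle.load(open('w8.pkl','rb'))
img=cv2.cvtColor(cv2.imread('pics/w4.png'),cv2.COLOR_BGR2RGB)
s=dict(position=np.array([.5149,-.14969,.15043]),eef_rot=Rdown(-104.66))
L=hubpts(.5146,-.1497,.138,-14.66)
overlay(img,lambda P:wproj(f8,s,P),L,(180,190,150,110),5,'ov_w4')
p=s8['position']
L=hubpts(p[0],p[1],p[2]-.0127,21.69)
overlay(cv2.convertScaleAbs(f8['pixels'],alpha=1.8),lambda P:wproj(f8,s8,P),L,(180,190,150,110),5,'ov_w8b')
```

```text
(no output)
```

View pics/ov_w4.png

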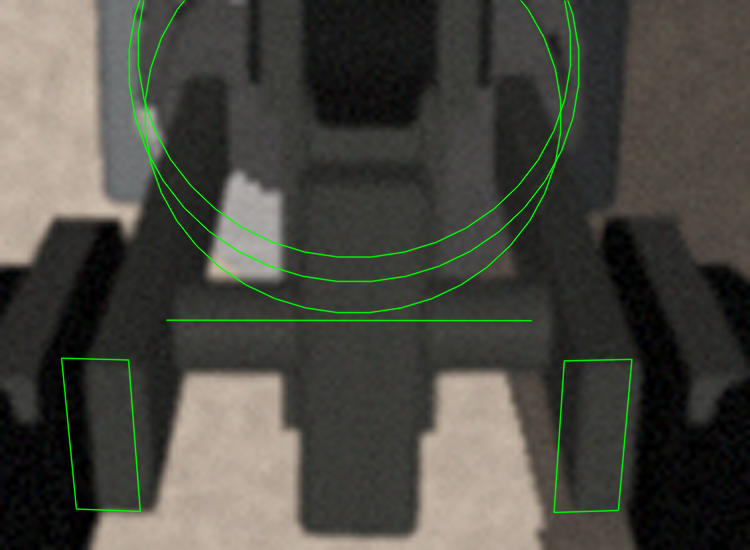

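View pics/ov_w8b.png

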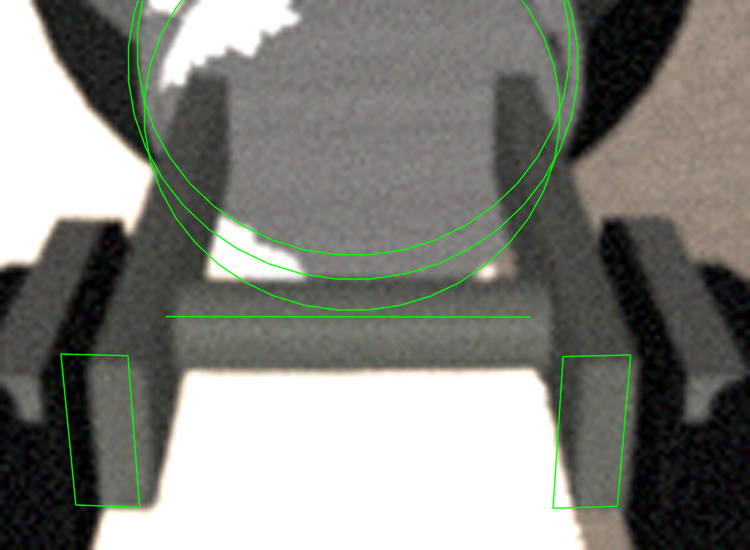

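drive_tool(moves=[[[-0.03,-0.03,0.3,0,0,0],[0,0,0.4,0,0,0],[0,0,0.3,0,0,0],[0,0,0.16,0,0,0],[0,0,0,0,0,0],[0,0,0,0,0,0]]])

```text
t: 20.32
position: [0.5467, 0.2072, 0.1708]
eef_rot: [[0.371, -0.929, 0.001], [-0.929, -0.371, 0.0], [0.0, -0.001, -1.0]]
ft_force: [-0.9, 0.2, -2.2]
width: 0.0487
```

Run:
```python
from h import *
import pickle
s=observe();f=grab_frame('wrist');save('w9',f);S=grab_frame('side');save('s9',S);T=grab_frame('top');save('t9',T)
print(s['t'],s['position'],s['eef_rot'].round(4).tolist(),s['ft_force'])
pickle.dump((s,f,S),open('w9.pkl','wb'))
p=s['position'];L=hubpts(p[0],p[1],p[2]-.0127,21.7)
q=np.linspace(0,2*np.pi,60)
L.append([[.5467+.085*np.cos(a),.206+.085*np.sin(a),0] for a in q])
overlay(f['pixels'],lambda P:wproj(f,s,P),L,(110,70,290,220),2.7,'ov_w9')
overlay(S['pixels'],lambda P:proj(S,P),L,(170,110,100,100),6,'ov_s9')
```

```text
20.325 [0.54672978 0.20717475 0.17083642] [[0.3709, -0.9287, 0.0009], [-0.9287, -0.3709, 0.0003], [0.0001, -0.0009, -1.0]] [-0.8954368   0.21151152 -2.24290146]
```

View pics/ov_w9.png

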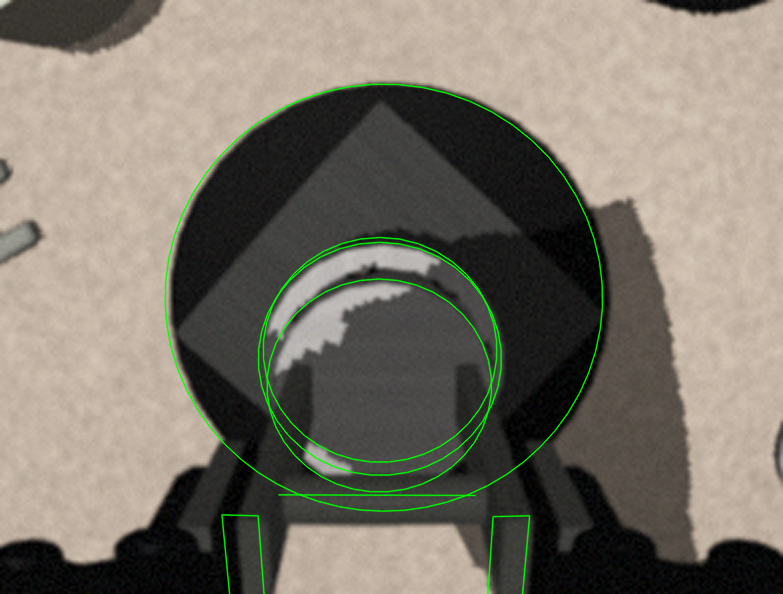

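View pics/ov_s9.png

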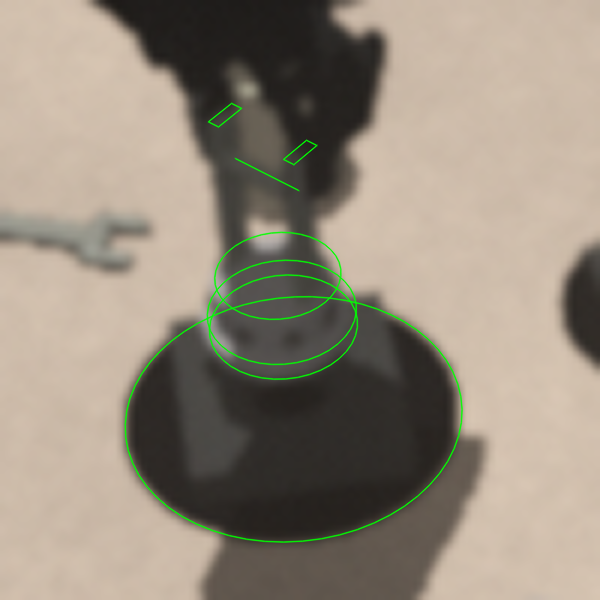

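drive_tool(moves=[[[0.02,0.01,0.1,0,0,0],[0,0,0.15,0,0,0],[0,0,0.1,0,0,0],[0,0,0,0,0,0],[0,0,0,0,0,0]]])

```text
t: 21.1
position: [0.5464, 0.2059, 0.1529]
eef_rot: [[0.371, -0.929, 0.0], [-0.929, -0.371, 0.0], [0.0, -0.0, -1.0]]
ft_force: [0.2, 0.1, -3.1]
width: 0.0486
```

drive_tool(moves=[[[0,0,0.06,0,0,0],[0,0,0.06,0,0,0],[0,0,0,0,0,0],[0,0,0,0,0,0]]])

```text
t: 21.6
position: [0.5464, 0.2058, 0.1468]
eef_rot: [[0.371, -0.929, 0.0], [-0.929, -0.371, -0.0], [0.0, -0.0, -1.0]]
ft_force: [1.5, 0.5, -3.0]
width: 0.0484
```

Entering the bore with no contact force. Continuing gently.

drive_tool(moves=[[[0,0,0.06,0,0,0],[0,0,0.06,0,0,0],[0,0,0,0,0,0],[0,0,0,0,0,0]]])

```text
t: 22.1
position: [0.5464, 0.2058, 0.1408]
eef_rot: [[0.371, -0.929, -0.0], [-0.929, -0.371, -0.0], [0.0, 0.0, -1.0]]
ft_force: [0.6, -0.8, -3.0]
width: 0.0479
```

drive_tool(moves=[[[0,0,0.05,0,0,0],[0,0,0.04,0,0,0],[0,0,0,0,0,0],[0,0,0,0,0,0]]])

```text
t: 22.6
position: [0.5464, 0.2058, 0.1363]
eef_rot: [[0.371, -0.929, 0.0], [-0.929, -0.371, -0.0], [0.0, -0.0, -1.0]]
ft_force: [0.8, 0.3, -3.1]
width: 0.0485
```

drive_tool(moves=[[[0,0,0.03,0,0,0],[0,0,0,0,0,0],[0,0,0,0,0,0]]])

```text
t: 22.98
position: [0.5464, 0.2058, 0.1348]
eef_rot: [[0.371, -0.929, -0.0], [-0.929, -0.371, -0.0], [0.0, 0.0, -1.0]]
ft_force: [0.2, 0.5, -3.5]
width: 0.0483
```

drive_tool(moves=[[[0,0,0.02,0,0,0],[0,0,0,0,0,0],[0,0,0,0,0,0]]])

```text
t: 23.35
position: [0.5465, 0.2059, 0.134]
eef_rot: [[0.371, -0.929, 0.0], [-0.929, -0.371, 0.0], [0.0, -0.0, -1.0]]
ft_force: [1.0, 0.1, -0.1]
width: 0.0482
```

drive_tool(moves=[[[0,0,0.02,0,0,0],[0,0,0,0,0,0],[0,0,0,0,0,0]]])

```text
t: 23.72
position: [0.5467, 0.2061, 0.134]
eef_rot: [[0.371, -0.929, 0.001], [-0.929, -0.371, -0.0], [0.001, -0.001, -1.0]]
ft_force: [-3.1, -0.8, 9.2]
width: 0.0479
```

drive_tool(moves=[[[0,0,-0.02,0,0,0],[0,0,0,0,0,0],[0,0,0,0,0,0]]], newtons=20)

```text
t: 24.1
position: [0.5465, 0.2059, 0.134]
eef_rot: [[0.371, -0.929, 0.0], [-0.929, -0.371, 0.0], [0.0, -0.0, -1.0]]
ft_force: [-1.1, -1.0, 4.5]
width: 0.0486
```

drive_tool(moves=[[[0,0,0,0,0,0],[0,0,0,0,0,0],[0,0,0,0,0,0],[0,0,0,0,0,0],[0,0,0,0,0,0]]], claw=1)

```text
t: 24.72
position: [0.5463, 0.2058, 0.1338]
eef_rot: [[0.371, -0.929, 0.0], [-0.929, -0.371, -0.0], [0.0, 0.0, -1.0]]
ft_force: [-0.5, -0.5, -0.2]
width: 0.0853
```

drive_tool(moves=[[[0,0,-0.15,0,0,0],[0,0,-0.3,0,0,0],[0,0,-0.6,0,0,0],[0,0,-0.7,0,0,0],[0,0,-0.5,0,0,0],[0,0,0,0,0,0],[0,0,0,0,0,0]]])

```text
t: 25.6
position: [0.5462, 0.2057, 0.2462]
eef_rot: [[0.371, -0.929, -0.0], [-0.929, -0.371, -0.0], [0.0, 0.0, -1.0]]
ft_force: [0.1, -0.6, -1.3]
width: 0.0853
```

Run:
```python
from h import *
import pickle
s=observe();f=grab_frame('wrist');save('w10',f);S=grab_frame('side');save('s10',S);T=grab_frame('top');save('t10',T)
print(s['t'],s['position'],s['ft_force'],s['width'])
q=np.linspace(0,2*np.pi,60)
L=hubpts(.5467,.206,.121,21.7)+[[[.5467+.085*np.cos(a),.206+.085*np.sin(a),0] for a in q]]
overlay(f['pixels'],lambda P:wproj(f,s,P),L,(130,90,250,190),3,'ov_w10')
overlay(S['pixels'],lambda P:proj(S,P),L,(170,110,100,100),6,'ov_s10')
i=cv2.imread('pics/t10.png')[50:290,60:460]; cv2.imwrite('pics/t10c.png',cv2.resize(i,None,fx=2,fy=2))
```

```text
25.6 [0.54620402 0.20567587 0.24618222] [ 0.09762139 -0.57368249 -1.26168162] 0.08529475307960031
```

View pics/ov_w10.png

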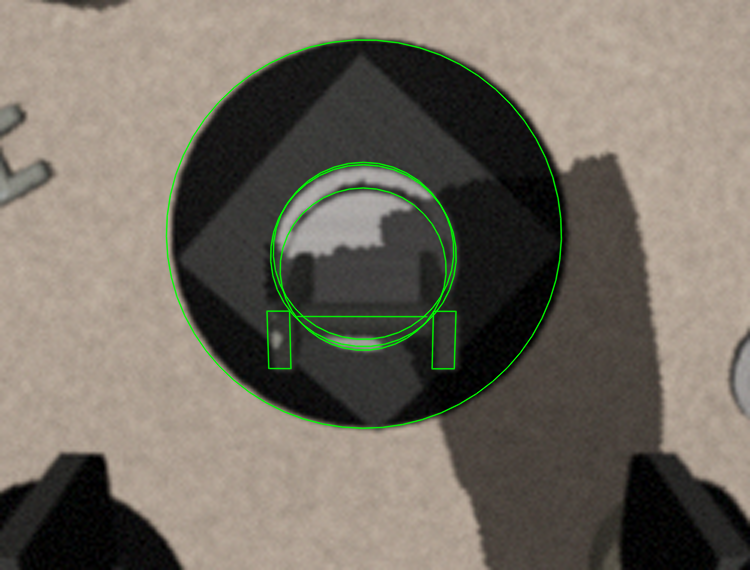

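View pics/ov_s10.png

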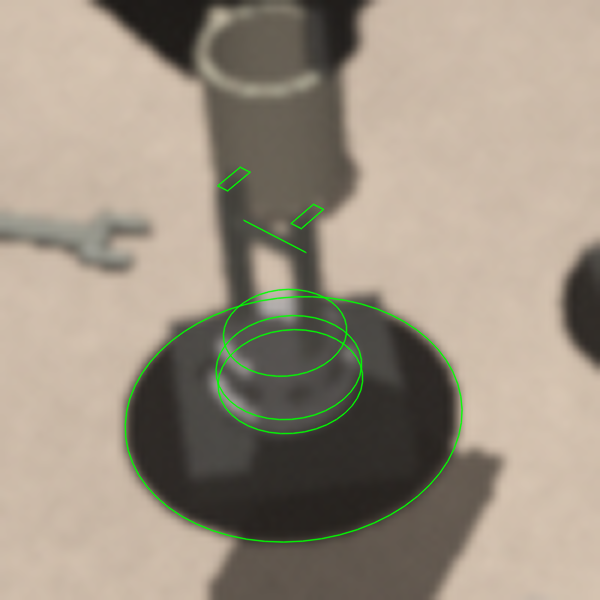

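Run:
```python
from h import *
print(hand_in(), observe()['t'])
```

```text
the job is handed in; nothing more can be done
the job is handed in; nothing more can be done
```

View pics/t10c.png

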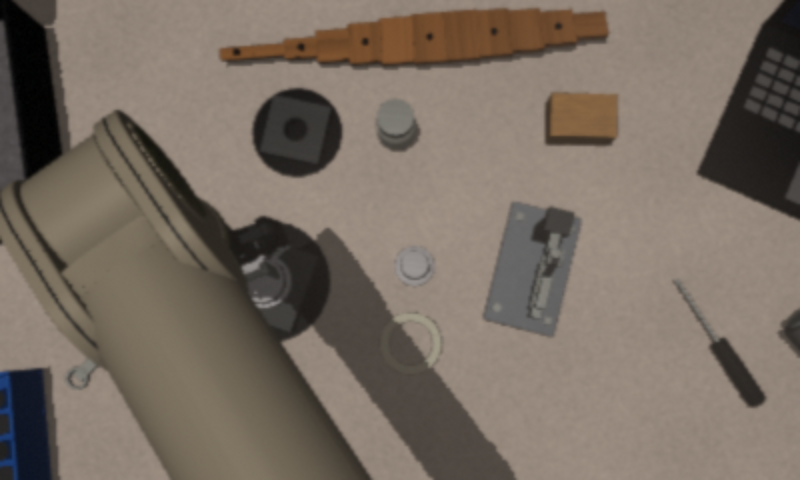

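The hub is off the hook and standing in the 110 mm rest plate, released, with the gripper well above it. I handed the job in at about 26 s of the 61 s allowed; it gives no verdict, so the points below are my own checks.

**Unhooking:** I gripped the hub by its straps and pushed the bar back about 29 mm. The keeper met it after about 18 mm and reached its stop about 11 mm further on. I kept it pressed while lifting about 27 mm, backed off, rose to about 33 mm and took the hub out over the nose. Wrist readings between moves showed at most about 11.5 N sideways, against the 20 N limit.

**Seating:** The spigot went into the bore without touching. The flange met the plate with the tool at 134 mm, where 133.7 mm was expected. The wrist then read up to about 9 N before I eased off and opened the fingers.

**Last checks:**
- **Hub:** In the wrist and side pictures it stands upright and flush, within 1–2 mm of the bore's centre.
- **Bystanders:** In the top picture the tape roll, spare hub, jar, carton and driver look unmoved. I did not measure this, and the arm hid the mug and most of the spanner.

**Disagreements:**
- **Bore position:** The wrist camera and the fixed cameras differed by 2–3 mm, so I aimed between them.
- **Wrist camera:** It shows things about 1.5 mm to one side, and the gripped straps as if a few millimetres farther away. The picture was the same before and after lifting, so the hub did not slip in the grip.

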